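# Lean the mounted print on the easel and scan its label

### The arm

A 6-joint arm with a two-finger parallel gripper is mounted at the origin on the work surface. World frame = base frame: x ahead of the robot, y to its left, z up, the work surface at z = 0. Lengths are in m, angles in rad, forces in N, time in s.
With the tool pointing down it reaches from about 0.4 to 0.825 m from the base axis. Payload 7 kg.
Tool frame: the origin (TCP) lies at the very end of the fingers, on their centre line; the grasp point (between the pads) lies 19 mm behind it (arm.grasp_offset is the distance from the TCP to the grasp point, in m); z points along the fingers, y is the line along which they close (so a half turn about z gives the same grasp; the last joint's range is limited). The gripper opens to 88 mm and grips with 3 to 60 N. Pads are 19 mm wide; open, the fingers measure 130 mm over their backs; the gripper's body (78 mm by 193 mm) begins 47 mm behind the grasp point.
Start: joints at [1.535, 0.359, 0.012, 0, -1.224, -0.288], TCP at [0.215, 0.64, 0.227] pointing down, gripper open.
Joint ranges: [-3.07, 3.07], [-1.43, 2.12], [-1.02, 1.25], [-3.03, 1.67], [-3.05, -0], [-3.03, 3.03]. Speed limits (rad/s): [2.39, 2.39, 3.01, 3.14, 3.14, 3.14].

### API

Orientations are given as [roll, pitch, yaw] about the fixed x, y, z axes, in that order (R = Rz(yaw) Ry(pitch) Rx(roll)).
In Python, from station import get_state, cams, arm, nets gives the robot as it stands.
- The arm moves only by the shell command python3 -m creep 'ROWS' [FORCE]. ROWS is a JSON object of lists of equal length, an entry for each row: "translation": the shift along the world's x, y, z in mm, a list of three; "spin": the turn about the world's z in rad; "gripper": the opening, from 0 (shut) to 1 (fully open). In form: {"translation": [[dx, dy, dz], ...], "spin": [spin, ...], "gripper": [gripper, ...]}. A call has 1 to 8 rows; each row shifts and turns the commanded pose from where the row before left it; what a row does not reach is not made up. A row lasts 1/10 s, in which the tool goes at most 50 mm and 8.59 degrees, less where a joint would pass 70% of its speed; a pose out of reach is approached as far as the arm can. A call is refused whole if a number of a shift passes 50 or a number of a turn 0.15, either way. A call with a gripper value outside its range is refused whole. The fingers move at their own pace and stop on an object; FORCE is the grip in N (left out, the last holds). Time passes only in rows, so rows that do not move let the fingers close. It gives the time, the measured TCP pose, the force, the opening and the grip force at its end, in the units of the state.
- get_state(): the state, without advancing time (a new reading comes with each control period).
- cams.grab_frame(name): name is "scene" or "side" or "wrist"; returns a dict with "img" (400x640x3 uint8, red, green, blue), "mtx" (3x3 intrinsics, pixels), "R" (3x3) and "t" (3): a world point X has camera coordinates R X + t. Camera axes: x right, y down, z forward; pixel columns grow to the right and rows downward; lengths in m; the calibration is good to about 2 mm. A picture is of the moment at which its call begins. There is no depth.
- arm.job_done(): hands the job in; it is judged then, once.
Trained networks look in the newest picture that a camera, given by its name, has taken for a name from the list of things; names that differ only in an ending like _2 or _b are one class to them, and where a whole thing is asked for, a point or a joint stands for the part that bears it (a point fixed in the world has none). Each returns a list of dicts, best first, with "confidence" (0 to 1); they miss things now and then, are a little off and sometimes report something else, mostly with a low value. They report only what shows in the picture. A call takes as long as a camera call. They do not tell look-alikes from the thing itself.
- nets.search_frame(camera, label): "centre" ([x, y, z] in m, in world coordinates, good to about 4 mm: the middle of the surface that is visible of it).
- nets.pinpoint(camera, label): "centre" ([x, y, z] in m, in world coordinates, good to about 4 mm: a listed point, or the origin of a listed thing).
The state is a dict: "t": time; "q": joint angles; "qd": joint speeds; "joint_efforts": joint torques, N m; "eef_pos": TCP position; "ee_rot": TCP orientation; "force": force on the tool from outside, world axes, zero at the start; "moment": the same for the moment, N m; "width": finger opening in m; "gripper_force": force on a finger pad.
Only numpy, scipy, OpenCV 4.12 (cv2) and the standard library are available. Lean on these libraries where they do the work, as an engineer would, in place of code of your own. Each camera call takes 0.05 s, during which the arm holds its last target. There are 200 camera calls.

### The job

Take the mounted print out of its slotted stand and lean it flush against the middle of the desk easel, bottom edge on the ledge and the barcode side still facing out, and let go of it. Then pick up the scanner, aim its lens squarely at the middle of the barcode label from about 8 cm away and hold it steady there for two seconds without touching the print with it, and stand the scanner back upright in the middle of its charging pad. Leave the tape, the ink jar and the eraser where they are.

Things in the scene. Friction and masses are not known exactly. Their poses are not given: they have to be found in the camera images.
- stand: wooden slotted stand, fixed, 100 x 160 mm base 10 mm thick, with two rails along its y that leave a 15 mm wide groove whose floor is at z = 10 mm; the rails' tops are at z = 48 mm. Origin: centre of the underside; its x is across the groove
- print: mounted print, a stiff white board 12 mm thick (its x), 140 mm wide (its y), 170 mm high (its z), 0.25 kg, with a picture of coloured books on the front (-x) face and a yellow-edged barcode label below it. Origin: centre of its bottom edge face. It starts upright in the stand's groove with its front towards the robot (yaw within 0.35 rad), 132 mm of it above the rails
- label: barcode label 50 x 32 mm on the print's front face; origin at its centre, which lies at (-6, 0, 55) mm in the print's frame; its z points straight out of the print's front face (print -x), its y up along the print (print z)
- easel: wooden desk easel, fixed, about 150 x 160 x 140 mm. Origin: centre of its width at the underside, its front (-x) towards the robot (yaw within 0.25 rad). A 150 mm wide back board leans 22 deg from vertical (top towards easel +x), with a ledge at its foot, square to it, 34 mm deep, ending in a lip that stands 8 mm above the ledge
- easel_seat: frame on the easel at the middle of the corner where ledge and back board meet, at (0, 0, 25) mm in the easel's frame and pitched 22 deg: z runs up the face of the back board (which ends 120 mm up), x points into the board, y along the ledge. The ledge's top is z = 0, from x = -34 mm (lip) to 0. A print leant flush has its origin at (-6, 0, 0) mm here, with its axes parallel to these
- pad: round black and grey charging pad, fixed, 120 mm across, 6 mm thick. Origin: centre of the underside, on the table
- scanner: hand scanner, 0.23 kg, standing upright on the pad on a grey 48 x 48 mm foot, 28 mm high; above it a square orange grip 30 x 30 mm up to z = 150 mm, sides along its x and y, all four clear for the fingers above z = 95 mm. A round black nose, 34 mm across, slants forward and down from the grip towards +x (upper edge at z = 88 mm). Origin: centre of the foot's underside
- lens: red lens at the end of the scanner's nose, at (35.4, 0, 37.5) mm in the scanner's frame; its z is the viewing direction, in the scanner's x-z plane, 36 deg from straight down towards the scanner's +x; its y is the scanner's y
- tape: roll of brown tape lying flat, 90 mm across, 48 mm high; bystander
- ink_jar: amber ink jar with a black cap, 52 mm across, 65 mm high; bystander
- eraser: blue eraser, 55 x 30 x 18 mm; bystander
Not all that is in view belongs to the job. Leave any black or pink look-alike of the easel alone.

How it is judged:
By the outcome, as a careful person would: the job done as asked, in the order asked, and still so for the second after the job is handed in, with the robot touching nothing.
It also fails if it takes over 72 s, if anything falls off the work surface, if the arm or the gripper's body presses on something with over 40 N, if the wrist force passes 120 N, or if a joint passes its speed limit or range.

## Working session

There is one attempt and no reset: what is moved stays moved. The work goes in short steps, Python scripts to look and compute and a shell command to move; the robot and the scene stay as the last step left them, time stands still between calls to the robot, and variables do not carry over. Pictures are saved under pics/ and viewed, at most 10 in all, crops included, and the job is handed in when it is done.

```bash
ls; mkdir -p pics
cat > h.py <<'E'
import numpy as np, cv2
from station import get_state, cams, arm, nets
def proj(f,X):
    c=f["R"]@np.asarray(X,float)+np.asarray(f["t"]).ravel(); p=f["mtx"]@c; return p[:2]/p[2]
def save(f,n): cv2.imwrite(f"pics/{n}.png",f["img"][:,:,::-1])
E
python3 - <<'E'
from h import *
np.set_printoptions(precision=4,suppress=True)
s=get_state(); print(s["t"],s["eef_pos"],s["ee_rot"],s["width"],arm.grasp_offset)
fs={}
for c in ["scene","side"]:
    f=fs[c]=cams.grab_frame(c)
    print(c,"campos",-f["R"].T@np.ravel(f["t"]))
    for l in ["stand","print","label","easel","easel_seat","pad","scanner","lens","tape","ink_jar","eraser"]:
        for d in nets.pinpoint(c,l)[:3]: print(c,l,np.array(d["centre"]),round(d["confidence"],2),proj(f,d["centre"]).round())
cv2.imwrite("pics/a.png",cv2.resize(np.vstack([fs["scene"]["img"],fs["side"]["img"]]),(480,600))[:,:,::-1])
save(fs["scene"],"scene0"); save(fs["side"],"side0")
E
```

```text
pics
0.0 [0.2146 0.6395 0.2256] [ 3.14   -0.0001 -0.3239] 0.08780263686916684 0.0188
scene campos [1.4707 0.1885 1.1727]
scene stand [ 0.6065 -0.2193  0.0018] 0.72 [220. 229.]
scene print [ 0.6021 -0.2222  0.0131] 0.77 [219. 225.]
scene label [ 0.606  -0.2221  0.0045] 0.42 [219. 228.]
scene easel [ 0.5795  0.4672 -0.0016] 0.64 [456. 256.]
scene easel [ 0.2667  0.2418 -0.0017] 0.56 [384. 169.]
scene easel [0.4862 0.0417 0.0012] 0.2 [314. 210.]
scene pad [0.4875 0.0419 0.0044] 0.64 [314. 210.]
scene scanner [0.4894 0.0391 0.0036] 0.68 [313. 210.]
scene tape [ 0.7225  0.0111 -0.0016] 0.66 [288. 274.]
scene ink_jar [ 0.4137 -0.3437 -0.0037] 0.91 [200. 178.]
scene eraser [0.4008 0.3824 0.0039] 0.69 [427. 204.]
scene eraser [ 0.6026 -0.2175  0.0143] 0.17 [220. 225.]
side campos [0.2776 0.959  0.9512]
side stand [ 0.6071 -0.2208 -0.0002] 0.62 [306. 165.]
side print [ 0.606  -0.2211  0.0079] 0.82 [307. 163.]
side print [ 0.5948 -0.2154  0.062 ] 0.54 [309. 153.]
side easel [0.6447 0.2135 0.0007] 0.8 [256. 252.]
side easel [ 0.2645  0.2433 -0.0001] 0.8 [384. 286.]
side easel [0.577  0.4651 0.0001] 0.71 [247. 333.]
side pad [0.4888 0.0386 0.0058] 0.73 [322. 219.]
side scanner [0.4982 0.0378 0.0053] 0.74 [319. 218.]
side tape [ 0.7246  0.0129 -0.0005] 0.77 [253. 202.]
side ink_jar [ 0.4128 -0.3466 -0.0004] 0.83 [365. 153.]
side eraser [0.3997 0.3864 0.0006] 0.73 [324. 321.]
```

View pics/scene0.png

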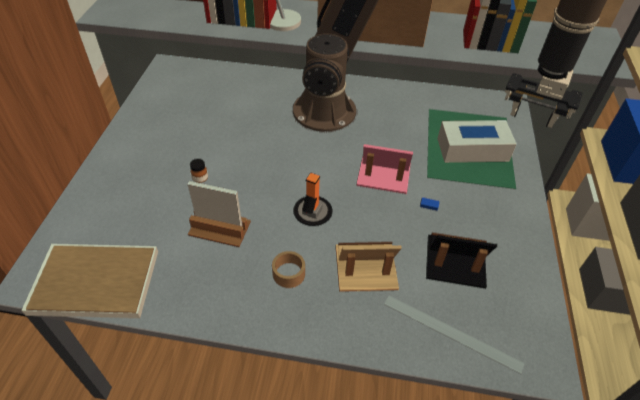

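View pics/side0.png

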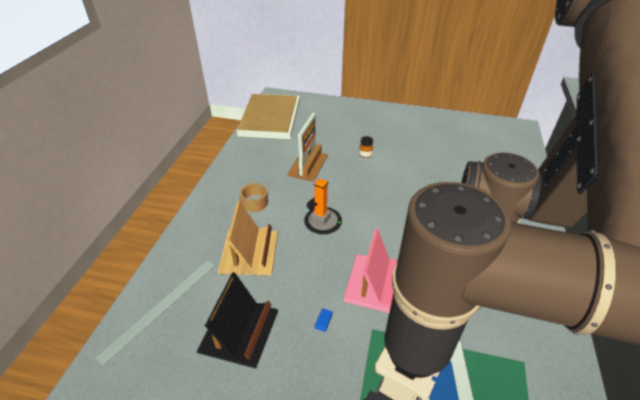

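The scene shows three easel-shaped things: the wooden one (scene px 368,265; side px 250,250), a black one (458,256) and a pink one (386,170). I choose the wooden one. The print is at scene px (215,215) and the scanner at (313,200). Next is a close crop to check.

Run:
```python
from h import *
a=cv2.imread("pics/scene0.png"); b=cv2.imread("pics/side0.png")
def crop(im,x,y,w=64,h=48,k=5): return cv2.resize(im[y:y+h,x:x+w],None,fx=k,fy=k,interpolation=cv2.INTER_CUBIC)
r1=np.hstack([crop(a,332,238,80,60),crop(a,180,178,80,75)[:300]])
r2=np.hstack([crop(b,210,195,80,84)[:300],np.hstack([crop(b,285,105,40,60),crop(b,300,175,40,60)])])
r2=cv2.resize(r2,(800,300))
cv2.imwrite("pics/c.png",np.vstack([r1,r2]))
```

```text
(no output)
```

View pics/c.png

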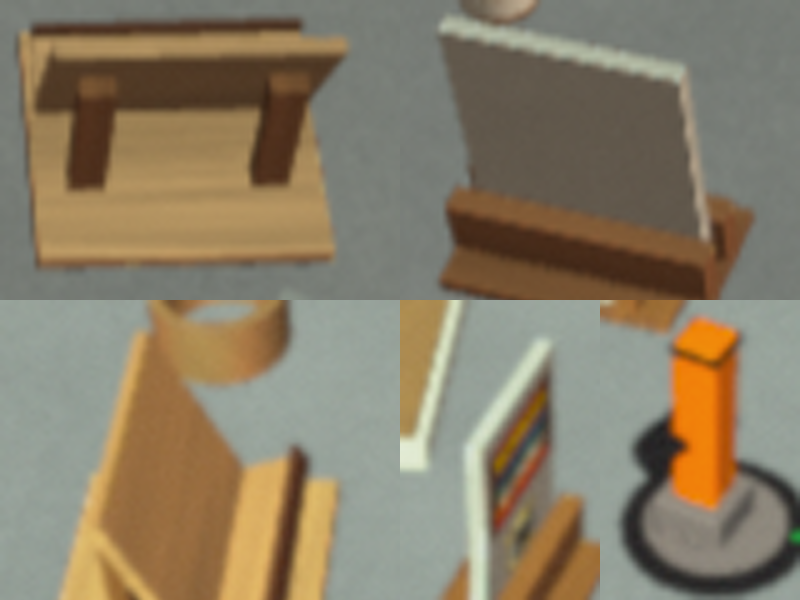

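```bash
cat > snap.py <<'E'
import sys
from h import *
np.set_printoptions(precision=4,suppress=True)
f=cams.grab_frame("wrist"); save(f,sys.argv[1]); import pickle; pickle.dump(f,open(f"pics/{sys.argv[1]}.pkl","wb"))
s=get_state(); print(s["t"],s["eef_pos"],s["ee_rot"],"q",np.array(s["q"]),"cam",-f["R"].T@np.ravel(f["t"]),"axis",f["R"][2])
for l in sys.argv[2:]:
    for d in nets.pinpoint("wrist",l)[:2]: print(l,np.array(d["centre"]),round(d["confidence"],2),proj(f,d["centre"]).round())
E
python3 -m creep '{"translation":[[0,-20,40],[20,-30,40],[38,-43,30],[38,-43,30],[38,-43,20],[38,-43,10],[38,-43,0],[38,-43,0]],"spin":[-0.12,-0.12,-0.12,-0.12,-0.12,-0.12,-0.12,-0.12],"gripper":[1,1,1,1,1,1,1,1]}' 
python3 -m creep '{"translation":[[38,-43,0],[38,-43,0],[38,-30,0],[20,-6,0],[0,0,0],[0,0,0]],"spin":[-0.12,-0.12,-0.05,0,0,0],"gripper":[1,1,1,1,1,1]}' 
python3 snap.py w_easel easel easel_seat scanner lens
```

```text
t: 2.0
eef_pos: [0.4231, 0.3768, 0.3759]
ee_rot: [-3.14, 0.001, -1.288]
force: [0.7, 0.7, -1.0]
width: 0.0877
gripper_force: 0.0
t: 2.6
eef_pos: [0.5465, 0.2672, 0.3746]
ee_rot: [3.141, -0.0, -1.575]
force: [0.1, -0.6, -0.4]
width: 0.0877
gripper_force: 0.0
2.65 [0.546  0.2676 0.3749] [ 3.1412 -0.0001 -1.5739] q [ 0.7764  0.1924  0.114  -0.0002 -1.4927 -0.7795] cam [0.548  0.2001 0.5334] axis [ 0.0004  0.2474 -0.9689]
easel [ 0.2665  0.2465 -0.0012] 0.82 [512. 136.]
easel [0.6439 0.2143 0.0011] 0.7 [255. 115.]
```

```bash
python3 -m creep '{"translation":[[-10,-40,0],[-10,-43,0],[-10,-43,0],[-10,-43,0],[-10,-43,0],[-8,-35,0],[0,-10,0],[0,0,0]],"spin":[0,0,0,0,0,0,0,0],"gripper":[1,1,1,1,1,1,1,1]}' 
python3 snap.py w_scan scanner lens pad easel print
python3 -m creep '{"translation":[[20,-40,0],[20,-43,0],[20,-43,0],[20,-43,0],[20,-43,0],[18,-35,0],[0,-3,0],[0,0,0]],"spin":[0,0,0,0,0,0,0,0],"gripper":[1,1,1,1,1,1,1,1]}' 
python3 snap.py w_print print label stand
python3 - <<'E'
import cv2,numpy as np
ims=[cv2.imread(f"pics/{n}.png") for n in ["w_easel","w_scan","w_print"]]
big=[cv2.resize(i,(400,250),interpolation=cv2.INTER_AREA) for i in ims]
cv2.imwrite("pics/d.png",np.vstack([np.hstack(big[:2]),np.hstack([big[2],big[2]*0])]))
E
```

```text
t: 3.65
eef_pos: [0.488, 0.0097, 0.3758]
ee_rot: [-3.14, 0.001, -1.575]
force: [-0.2, -0.3, 1.1]
width: 0.0874
gripper_force: 0.0
3.7 [0.4882 0.0105 0.3754] [-3.1407  0.0005 -1.5743] q [ 0.4251 -0.0208 -0.1218 -0.0001 -1.4688 -0.4286] cam [ 0.4891 -0.0575  0.5345] axis [ 0.0024  0.2483 -0.9687]
scanner [0.4976 0.0378 0.0071] 0.96 [316. 170.]
scanner [ 0.4885  0.0389 -0.0044] 0.29 [322. 170.]
pad [ 0.4897  0.0369 -0.0005] 0.66 [322. 169.]
easel [ 0.6456  0.2133 -0.0003] 0.67 [227. 276.]
t: 4.75
eef_pos: [0.6069, -0.24, 0.3734]
ee_rot: [3.139, 0.0, -1.575]
force: [0.3, 0.7, 0.2]
width: 0.0875
gripper_force: 0.0
4.8 [ 0.6066 -0.2392  0.3742] [ 3.1401  0.0003 -1.574 ] q [-0.0772  0.2708  0.2142 -0.0002 -1.5156  0.074 ] cam [ 0.6086 -0.3071  0.5321] axis [-0.0014  0.2481 -0.9687]
print [ 0.6053 -0.2222  0.0096] 0.77 [323. 164.]
label [ 0.4887  0.0368 -0.0017] 0.66 [393. 315.]
stand [ 0.6011 -0.2223  0.    ] 0.73 [326. 163.]
```

View pics/d.png

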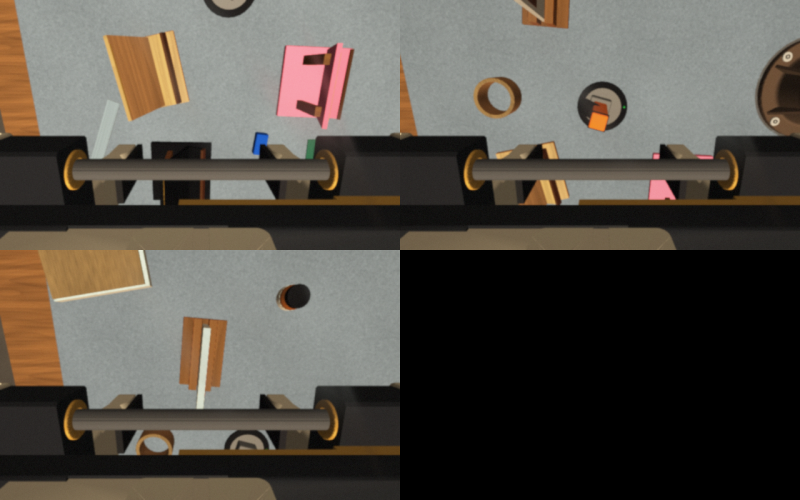

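```bash
cat > meas.py <<'E'
from h import *
import pickle
np.set_printoptions(precision=4,suppress=True)
L=lambda n:pickle.load(open(f"pics/{n}.pkl","rb"))
def onz(f,uv,z):
    d=f["R"].T@np.linalg.inv(f["mtx"])@[uv[0],uv[1],1]; c=-f["R"].T@np.ravel(f["t"]); return c+d*(z-c[2])/d[2]
def blob(m,near):
    n,lab,st,ce=cv2.connectedComponentsWithStats(m.astype(np.uint8)); 
    k=max((i for i in range(1,n) if st[i][4]>30 and np.hypot(*(ce[i]-near))<60),key=lambda i:st[i][4]); return (lab==k).astype(np.uint8),st[k]
E
python3 - <<'E'
from meas import *
f=L("w_print"); I=f["img"].astype(int); m=(I.min(2)>165)
b,st=blob(m,(325,190)); print("print blob",st)
ys,xs=np.nonzero(b); P=np.array([onz(f,(x,y),0.18)[:2] for x,y in zip(xs,ys)])
r=cv2.minAreaRect(P.astype(np.float32)*1000); print(r, "med",P.mean(0)); print(cv2.boxPoints(r))
f=L("w_scan"); I=f["img"].astype(int); hsv=cv2.cvtColor(f["img"],cv2.COLOR_RGB2HSV)
m=(I[:,:,0]>190)&(I[:,:,2]<90)&(I[:,:,0]-I[:,:,1]>60)
b,st=blob(m,(318,190)); print("grip",st)
ys,xs=np.nonzero(b); P=np.array([onz(f,(x,y),0.156)[:2] for x,y in zip(xs,ys)])
r=cv2.minAreaRect(P.astype(np.float32)*1000); print(r); print(cv2.boxPoints(r))
a=cv2.resize(f["img"][125:215,270:370],None,fx=4,fy=4,interpolation=cv2.INTER_CUBIC)
e=cv2.resize(L("w_easel")["img"][40:200,160:310],(400,427),interpolation=cv2.INTER_CUBIC)[:360]
cv2.imwrite("pics/e.png",np.hstack([a,e])[:,:,::-1])
E
```

```text
print blob [ 315  125   22  129 1375]
((604.415283203125, -221.5326385498047), (133.84698486328125, 11.2371826171875), 84.87052154541016) med [ 0.6042 -0.2243]
[[ 592.8358 -287.6858]
 [ 604.028  -288.6905]
 [ 615.9948 -155.3795]
 [ 604.8026 -154.3748]]
grip [302 180  31  30 650]
((494.7753601074219, 37.739418029785156), (28.409000396728516, 28.198646545410156), 74.55716705322266)
[[477.4027  27.8021]
 [504.5833  20.2934]
 [512.1479  47.6768]
 [484.9674  55.1854]]
```

View pics/e.png

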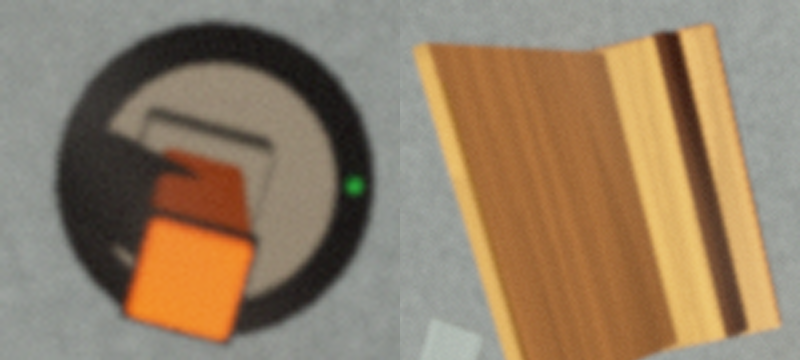

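```bash
python3 -m creep '{"translation":[[-1,10,-30],[-1,10,-40],[0,0,-40],[0,0,-40],[0,0,-40],[0,0,-30],[0,0,-13],[0,0,0]],"spin":[-0.04,-0.046,0,0,0,0,0,0],"gripper":[1,1,1,1,1,1,1,1]}'
python3 - <<'E'
from meas import *
f=L("w_easel")
for z,pts in ((0.025,[(236.1,58.7),(263.9,169.4)]),(0.0435,[(160+263/2.667,40+33/2.667),(160+338/2.667,40+335/2.667)]),(0.0,[(160+312/2.667,40+25/2.667),(160+379/2.667,40+326/2.667)])):
    a,b=[onz(f,p,z) for p in pts]; d=b-a; print(z,a[:2],b[:2],"len",np.hypot(*d[:2]),"yaw",np.arctan2(-d[0],d[1]),"mid",(a+b)[:2]/2)
f=L("w_scan"); print(onz(f,(318,168.5),0.006))
I=f["img"].astype(int)
print("TCP px",proj(L("w_print"),[0.6066,-0.2392,0.374]))
E
python3 -m creep '{"translation":[[0,0,0],[0,0,0],[0,0,0],[0,0,0],[0,0,0]],"spin":[0,0,0,0,0],"gripper":[0,0,0,0,0]}' 40
```

```text
t: 5.75
eef_pos: [0.6036, -0.2186, 0.1411]
ee_rot: [3.139, -0.0, -1.659]
force: [0.1, 0.2, 0.2]
width: 0.0875
gripper_force: 0.0
0.025 [0.6608 0.1399] [0.6304 0.2895] len 0.15267216964110727 yaw 0.2001492521744494 mid [0.6456 0.2147]
0.0435 [0.6274 0.1346] [0.5957 0.2811] len 0.14990445611497996 yaw 0.21322257742954318 mid [0.6115 0.2079]
0.0 [0.6087 0.1251] [0.5767 0.2834] len 0.16150925915806488 yaw 0.19950224404053918 mid [0.5927 0.2042]
[0.4951 0.0351 0.006 ]
TCP px [325.3687 252.3921]
t: 6.25
eef_pos: [0.6045, -0.2196, 0.1427]
ee_rot: [-3.141, 0.0, -1.66]
force: [-1.0, -0.5, 1.0]
width: 0.0534
gripper_force: 0.0
```

```bash
python3 -m creep '{"translation":[[0,0,0],[0,0,0],[0,0,0],[0,0,0],[0,0,0],[0,0,0],[0,0,0]],"spin":[0,0,0,0,0,0,0],"gripper":[0,0,0,0,0,0,0]}' 40
python3 -m creep '{"translation":[[0,0,10],[0,0,20],[0,0,35],[0,0,40],[0,0,40],[0,0,20],[0,0,0]],"spin":[0,0,0,0,0,0,0],"gripper":[0,0,0,0,0,0,0]}' 40
```

```text
t: 6.95
eef_pos: [0.6042, -0.2195, 0.142]
ee_rot: [3.141, 0.0, -1.66]
force: [0.6, -1.2, -0.4]
width: 0.0118
gripper_force: 40.0
t: 7.65
eef_pos: [0.6056, -0.2199, 0.3115]
ee_rot: [-3.135, -0.001, -1.66]
force: [-0.3, -0.3, -3.2]
width: 0.0118
gripper_force: 40.0
```

```bash
python3 -m creep '{"translation":[[2,25,0],[4,40,0],[4,45,0],[4,45,0],[4,45,0],[4,45,0],[4,45,0],[4,45,0]],"spin":[0.0,0.04,0.05,0.05,0.05,0.05,0.054,0],"gripper":[0,0,0,0,0,0,0,0]}'
python3 -m creep '{"translation":[[0,45,0],[0,35,0],[0,17,0],[0,0,0],[0,0,0]],"spin":[0,0,0,0,0],"gripper":[0,0,0,0,0]}'
python3 - <<'E'
from meas import *
for c in ("scene","side"):
    f=cams.grab_frame(c); save(f,c+"1")
    for l in ("print","label"):
        for d in nets.pinpoint(c,l)[:2]: print(c,l,np.array(d["centre"]),round(d["confidence"],2))
s=get_state(); print(np.array(s["eef_pos"]),np.array(s["ee_rot"]),s["t"])
E
```

```text
t: 8.45
eef_pos: [0.6334, 0.1173, 0.3054]
ee_rot: [3.139, 0.0, -1.364]
force: [1.2, -0.4, -3.3]
width: 0.0118
gripper_force: 40.0
t: 8.95
eef_pos: [0.6338, 0.2123, 0.3058]
ee_rot: [3.139, -0.001, -1.365]
force: [-0.8, -1.4, -3.7]
width: 0.0118
gripper_force: 40.0
scene print [0.6335 0.2153 0.1773] 0.95
scene label [0.6478 0.2143 0.0007] 0.73
side print [0.6357 0.2131 0.1728] 0.81
side print [ 0.6042 -0.2203  0.0007] 0.64
side label [0.629  0.2129 0.2274] 0.58
[0.6345 0.2115 0.3073] [-3.1414  0.0001 -1.367 ] 9.25
```

```bash
python3 -m creep '{"translation":[[0,0,-20],[0,0,-35],[0,0,-35],[0,0,-25],[0,0,-10],[0,0,-5],[0,0,0]],"spin":[0,0,0,0,0,0,0],"gripper":[0,0,0,0,0,0,0]}'
python3 -m creep '{"translation":[[0,0,-3],[0,0,-3],[0,0,0]],"spin":[0,0,0],"gripper":[0,0,0]}'
python3 -m creep '{"translation":[[0,0,-2],[0,0,-1],[0,0,0]],"spin":[0,0,0],"gripper":[0,0,0]}'
python3 - <<'E'
from meas import *
f=cams.grab_frame("side"); cv2.imwrite("pics/f.png",cv2.resize(f["img"][130:310,180:380],None,fx=3,fy=3,interpolation=cv2.INTER_CUBIC)[:,:,::-1])
E
```

```text
t: 9.95
eef_pos: [0.6348, 0.2125, 0.1777]
ee_rot: [-3.141, -0.0, -1.366]
force: [-0.3, 0.8, -3.0]
width: 0.0117
gripper_force: 40.0
t: 10.25
eef_pos: [0.6344, 0.2126, 0.1714]
ee_rot: [-3.141, 0.0, -1.366]
force: [-0.5, -0.6, -3.9]
width: 0.0122
gripper_force: 40.0
t: 10.55
eef_pos: [0.6343, 0.2124, 0.1679]
ee_rot: [3.141, -0.0, -1.366]
force: [-0.5, 0.8, -3.0]
width: 0.0116
gripper_force: 40.0
```

View pics/f.png

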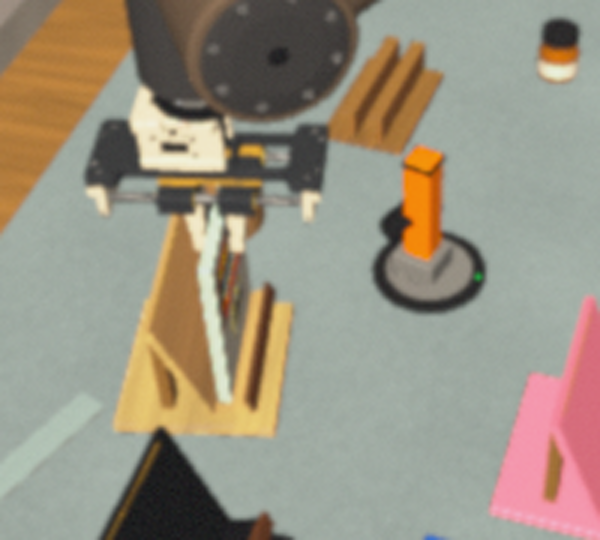

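The print (side crop, about px 215,310) is between the lip and the back board, with its bottom just above the ledge. I'll continue down to contact.

```bash
python3 -m creep '{"translation":[[0,0,-2],[0,0,-1],[0,0,0]],"spin":[0,0,0],"gripper":[0,0,0]}'
python3 -m creep '{"translation":[[0,0,-1],[0,0,-1],[0,0,0]],"spin":[0,0,0],"gripper":[0,0,0]}'
python3 -m creep '{"translation":[[0,0,-1],[0,0,0],[0,0,0]],"spin":[0,0,0],"gripper":[0,0,0]}'
```

```text
t: 10.9
eef_pos: [0.6342, 0.2124, 0.1648]
ee_rot: [3.141, -0.0, -1.366]
force: [-0.4, -1.0, -3.4]
width: 0.0119
gripper_force: 40.0
t: 11.2
eef_pos: [0.6346, 0.2125, 0.1633]
ee_rot: [-3.141, -0.0, -1.366]
force: [0.6, -1.1, -2.2]
width: 0.0116
gripper_force: 40.0
t: 11.5
eef_pos: [0.635, 0.2126, 0.163]
ee_rot: [-3.14, 0.0, -1.366]
force: [-0.9, 0.2, 3.6]
width: 0.0116
gripper_force: 40.0
```

```bash
python3 -m creep '{"translation":[[0,0,0],[0,0,0],[0,0,0],[0,0,0],[0,0,0],[0,0,0]],"spin":[0,0,0,0,0,0],"gripper":[0.5,0.55,0.55,0.55,0.55,0.55]}' 10
python3 -m creep '{"translation":[[6,1.2,0],[7,1.4,0],[7,1.4,0],[7,1.4,0],[7,1.4,0],[7,1.4,0],[7,1.4,0],[0,0,0]],"spin":[0,0,0,0,0,0,0,0],"gripper":[0.55,0.55,0.55,0.55,0.55,0.55,0.55,0.55]}'
python3 - <<'E'
from meas import *
f=cams.grab_frame("side"); g=cams.grab_frame("scene")
cv2.imwrite("pics/g.png",np.hstack([cv2.resize(f["img"][150:290,200:320],None,fx=3,fy=3,interpolation=cv2.INTER_CUBIC),cv2.resize(g["img"][170:310,310:430],None,fx=3,fy=3,interpolation=cv2.INTER_CUBIC)])[:,:,::-1])
for c in ("scene","side"):
  for d in nets.pinpoint(c,"print")[:2]+nets.pinpoint(c,"label")[:1]: print(c,np.array(d["centre"]),round(d["confidence"],2))
E
```

```text
t: 12.1
eef_pos: [0.6343, 0.2125, 0.162]
ee_rot: [3.141, -0.0, -1.366]
force: [-0.5, 0.1, -0.5]
width: 0.0475
gripper_force: 0.1
t: 12.9
eef_pos: [0.6834, 0.2222, 0.1618]
ee_rot: [-3.141, -0.0, -1.366]
force: [1.4, 0.2, 0.8]
width: 0.0481
gripper_force: 0.5
scene [0.6335 0.2124 0.0326] 0.76
side [0.6369 0.213  0.0273] 0.95
side [0.6516 0.2225 0.0781] 0.61
```

View pics/g.png

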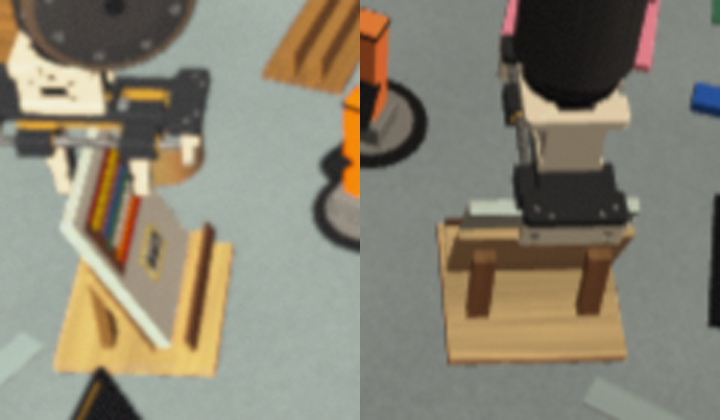

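```bash
python3 -m creep '{"translation":[[0,0,0],[0,0,0],[0,0,0],[0,0,10],[0,0,20],[0,0,35],[0,0,40],[0,0,40]],"spin":[0,0,0,0,0,0,0,0],"gripper":[0.8,0.8,0.8,0.8,0.8,0.8,0.8,0.8]}' 10
python3 -m creep '{"translation":[[-30,-5,40],[-35,-5,20],[-35,0,0],[-25,0,0],[0,0,0],[0,0,0]],"spin":[0,0,0,0,0,0],"gripper":[1,1,1,1,1,1]}' 
python3 snap.py w_p2 print label easel
python3 - <<'E'
from meas import *
f=L("w_p2"); 
for n,X in (("seat",[.645,.2142,.025]),("label",[.6543,.2161,.0805])): print(n,proj(f,X))
cv2.imwrite("pics/w2.png",cv2.resize(f["img"][40:240,160:400],None,fx=3,fy=3,interpolation=cv2.INTER_CUBIC)[:,:,::-1])
g=cams.grab_frame("side"); save(g,"side2"); h=cams.grab_frame("scene"); save(h,"scene2")
for c in ("scene","side"):
  for l in ("print","label"):
    for d in nets.pinpoint(c,l)[:1]: print(c,l,np.array(d["centre"]),round(d["confidence"],2))
E
```

```text
t: 14.0
eef_pos: [0.6821, 0.2219, 0.3094]
ee_rot: [-3.141, -0.0, -1.366]
force: [0.5, 0.0, -0.3]
width: 0.0704
gripper_force: 0.0
t: 14.6
eef_pos: [0.5572, 0.2122, 0.3684]
ee_rot: [-3.14, 0.001, -1.365]
force: [-0.3, 0.6, 0.1]
width: 0.0875
gripper_force: 0.0
14.65 [0.5576 0.2121 0.3677] [-3.1405  0.0004 -1.3655] q [ 0.6909  0.1724  0.0735  0.0002 -1.4708 -0.4856] cam [0.5721 0.1463 0.5271] axis [-0.0489  0.2438 -0.9686]
print [0.6387 0.2137 0.0329] 0.56 [264. 144.]
label [0.656  0.2194 0.0804] 0.89 [244. 150.]
easel [0.2677 0.2445 0.0018] 0.85 [504. 211.]
easel [0.644  0.2179 0.0004] 0.71 [264. 144.]
seat [260.7879 142.654 ]
label [245.779 147.244]
scene print [0.6326 0.2106 0.0321] 0.8
side print [0.6365 0.2121 0.0278] 0.91
side label [0.6517 0.2166 0.0807] 0.49
```

View pics/w2.png

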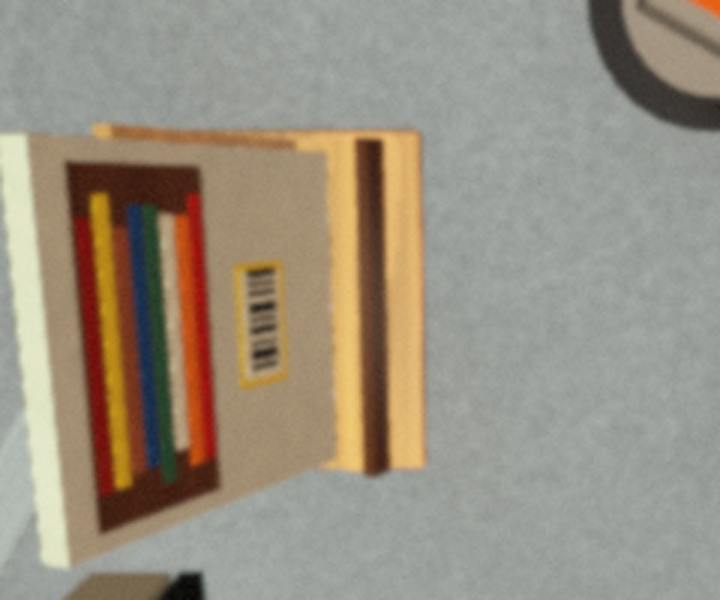

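```bash
cat > fit.py <<'E'
from meas import *
from scipy.optimize import least_squares
f=L("w_p2"); px=lambda c:np.array(c)/3+[160,40]
th=np.radians(22)
def Rz(a): return np.array([[np.cos(a),-np.sin(a),0],[np.sin(a),np.cos(a),0],[0,0,1]])
def Ry(a): return np.array([[np.cos(a),0,np.sin(a)],[0,1,0],[-np.sin(a),0,np.cos(a)]])
# easel: px,py,yaw from lip ends
uv=[px(p) for p in ((357,140),(365,472))]; Q=[[-.034,-.075,.008],[-.034,.075,.008]]
fe=lambda p:np.ravel([proj(f,np.r_[p[:2],0]+Rz(p[2])@([0,0,.025]+Ry(th)@np.array(q)))-u for q,u in zip(Q,uv)])
e=least_squares(fe,[.645,.214,.2]); print("easel",e.x,e.fun)
K=[((327,150),(-6,-70,0)),((337,465),(-6,70,0)),((25,137),(-6,-70,170)),((70,565),(-6,70,170)),((234,266),(-6,-25,71)),((283,261),(-6,-25,39)),((286,377),(-6,25,39)),((242,387),(-6,25,71)),((42,568),(6,70,170)),((0,134),(6,-70,170))]
def fp(p): return np.ravel([proj(f,p[:3]+Rz(p[3])@Ry(p[4])@(np.array(q)/1000))-px(c) for c,q in K])
r=least_squares(fp,[.64,.213,.027,.2,.38],loss="soft_l1"); print("print",r.x,"tilt deg",np.degrees(r.x[4]),"res",np.abs(fp(r.x)).max())
# z constrained
for ref in (e.x,[.645,.2142,.205]):
    o=Ry(th).T@(Rz(ref[2]).T@(r.x[:3]-np.r_[ref[:2],0])-[0,0,.025]); print("in seat mm",o*1000)
E
python3 fit.py
```

```text
easel [0.644  0.2139 0.2001] [ 0.0046 -0.9469 -0.0055  1.1063]
print [0.6358 0.2134 0.0273 0.2026 0.4213] tilt deg 24.136470092721204 res 1.9938778643681019
in seat mm [-8.4351  1.0979 -0.8973]
in seat mm [-9.4043  1.0774 -1.2889]
```

The pose fit puts the print centred to within 1 mm, but its foot is about 3 mm off the board (24° tilt), so it is not flush. I'll re-grip it, shift it towards the board until it touches, and release again.

```bash
python3 -m creep '{"translation":[[30,2,0],[45,4,-20],[40,4,-35],[20,2,-40],[0,0,-40],[0,0,-35],[0,0,-25],[0,0,-8]],"spin":[0,0,0,0,0,0,0,0],"gripper":[1,1,1,1,1,1,1,1]}' 10
python3 -m creep '{"translation":[[0,0,0],[0,0,0],[0,0,0],[-8,-1.6,0],[-8,-1.6,0],[-8,-1.6,0],[-8,-1.6,0],[-8,-1.6,0]],"spin":[0,0,0,0,0,0,0,0],"gripper":[0.6,0.55,0.5,0.5,0.5,0.5,0.5,0.5]}' 10
python3 -m creep '{"translation":[[-4,-0.8,0],[0,0,0],[0,0,0],[0,0,0],[0,0,0],[0,0,0],[0,0,0],[0,0,0]],"spin":[0,0,0,0,0,0,0,0],"gripper":[0.4,0.3,0.2,0.1,0,0,0,0]}' 40
```

```text
t: 15.9
eef_pos: [0.6885, 0.2231, 0.162]
ee_rot: [3.136, -0.001, -1.366]
force: [-0.5, -0.2, 0.8]
width: 0.0875
gripper_force: 0.0
t: 16.7
eef_pos: [0.6492, 0.2157, 0.1663]
ee_rot: [-3.141, 0.0, -1.366]
force: [0.0, -0.1, 1.4]
width: 0.0444
gripper_force: 0.3
t: 17.5
eef_pos: [0.6443, 0.2144, 0.1655]
ee_rot: [3.137, -0.001, -1.366]
force: [-6.4, -0.1, 3.8]
width: 0.0119
gripper_force: 39.8
```

```bash
python3 -m creep '{"translation":[[0,0,4],[0,0,4],[-3,-0.6,0],[-3,-0.6,0],[0,0,0]],"spin":[0,0,0,0,0],"gripper":[0,0,0,0,0]}'
python3 -m creep '{"translation":[[0,0,-3],[0,0,-3],[0,0,-1],[0,0,0]],"spin":[0,0,0,0],"gripper":[0,0,0,0]}'
python3 -m creep '{"translation":[[0,0,-1],[0,0,-1],[0,0,0]],"spin":[0,0,0],"gripper":[0,0,0]}'
python3 -m creep '{"translation":[[0,0,-1],[0,0,-1],[0,0,0]],"spin":[0,0,0],"gripper":[0,0,0]}'
```

```text
t: 18.0
eef_pos: [0.6402, 0.214, 0.1743]
ee_rot: [-3.14, 0.0, -1.366]
force: [-1.1, -0.6, -3.2]
width: 0.0117
gripper_force: 39.9
t: 18.4
eef_pos: [0.6399, 0.2138, 0.1666]
ee_rot: [3.141, -0.0, -1.366]
force: [0.2, 0.3, -4.4]
width: 0.0116
gripper_force: 39.9
t: 18.7
eef_pos: [0.6402, 0.2139, 0.1652]
ee_rot: [-3.141, 0.0, -1.366]
force: [-0.5, 0.1, -2.2]
width: 0.0116
gripper_force: 40.0
t: 19.0
eef_pos: [0.6406, 0.2139, 0.165]
ee_rot: [-3.14, -0.0, -1.365]
force: [-1.5, -0.0, 6.0]
width: 0.012
gripper_force: 39.9
```

```bash
python3 -m creep '{"translation":[[0,0,0],[0,0,0],[0,0,0],[0,0,0],[0,0,0]],"spin":[0,0,0,0,0],"gripper":[0.5,0.55,0.55,0.55,0.55]}' 10
python3 -m creep '{"translation":[[6,1.2,0],[7,1.4,0],[7,1.4,0],[7,1.4,0],[7,1.4,0],[7,1.4,0],[7,1.4,0],[0,0,0]],"spin":[0,0,0,0,0,0,0,0],"gripper":[0.55,0.55,0.55,0.55,0.55,0.55,0.6,0.8]}' 
python3 -m creep '{"translation":[[0,0,0],[0,0,0],[0,0,10],[0,0,20],[0,0,35],[0,0,40],[0,0,40],[-30,-5,40]],"spin":[0,0,0,0,0,0,0,0],"gripper":[0.8,0.8,0.8,0.8,0.8,0.8,0.8,0.8]}' 10
python3 -m creep '{"translation":[[-35,-5,20],[-35,-3,0],[-25,0,0],[0,0,0],[0,0,0]],"spin":[0,0,0,0,0],"gripper":[1,1,1,1,1]}' 
python3 snap.py w_p3 print label
python3 - <<'E'
from meas import *
f=L("w_p3"); 
cv2.imwrite("pics/w3.png",cv2.resize(f["img"][40:240,160:400],None,fx=3,fy=3,interpolation=cv2.INTER_CUBIC)[:,:,::-1])
E
```

```text
t: 19.5
eef_pos: [0.64, 0.2138, 0.1629]
ee_rot: [3.141, -0.0, -1.366]
force: [0.8, 0.1, 0.3]
width: 0.045
gripper_force: 0.1
t: 20.3
eef_pos: [0.6888, 0.2235, 0.1627]
ee_rot: [3.141, -0.0, -1.366]
force: [0.7, -0.4, 0.0]
width: 0.0558
gripper_force: 0.0
t: 21.1
eef_pos: [0.6591, 0.2184, 0.3486]
ee_rot: [3.141, -0.001, -1.366]
force: [0.4, 0.7, 0.5]
width: 0.0702
gripper_force: 0.0
t: 21.6
eef_pos: [0.5627, 0.2105, 0.3696]
ee_rot: [-3.139, 0.001, -1.365]
force: [0.2, -0.2, -0.3]
width: 0.0872
gripper_force: 0.0
21.65 [0.5632 0.2106 0.3689] [-3.1402  0.0005 -1.3653] q [ 0.6825  0.1801  0.0855  0.0002 -1.4747 -0.4771] cam [0.5776 0.1446 0.5283] axis [-0.0486  0.244  -0.9686]
print [0.6445 0.2135 0.0257] 0.78 [265. 144.]
label [0.6596 0.2197 0.0826] 0.82 [245. 151.]
```

View pics/w3.png

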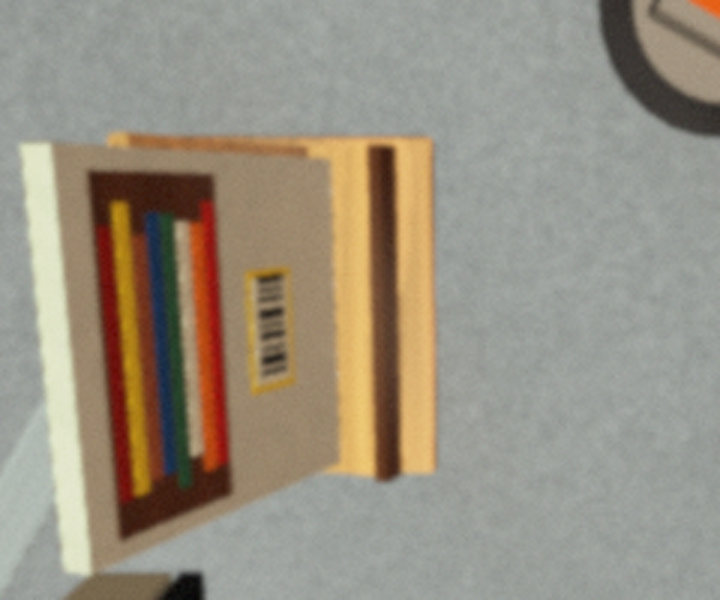

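```bash
sed -e 's/w_p2/w_p3/' -e 's/((357,140),(365,472))/((369,147),(376,478))/' -e 's/^K=.*/K=[((331,156),(-6,-70,0)),((340,464),(-6,70,0)),((51,144),(-6,-70,170)),((93,572),(-6,70,170)),((246,271),(-6,-25,71)),((290,268),(-6,-25,39)),((295,383),(-6,25,39)),((254,392),(-6,25,71)),((64,573),(6,70,170)),((21,143),(6,-70,170))]/' fit.py > fit3.py; echo 'print("label",r.x[:3]+Rz(r.x[3])@Ry(r.x[4])@[-.006,0,.055]); print((f["R"]))' >> fit3.py; python3 fit3.py
```

```text
easel [0.6442 0.2143 0.1999] [ 0.0041 -0.8171 -0.0051  0.9542]
print [0.6395 0.2138 0.0259 0.2046 0.3841] tilt deg 22.00578835224695 res 1.1227478991646933
in seat mm [-4.678   0.4647 -0.8826]
in seat mm [-5.3877  0.6998 -1.1693]
label [0.6543 0.2168 0.0792]
[[-0.9791 -0.2035 -0.0021]
 [-0.1976  0.9482  0.2488]
 [-0.0486  0.244  -0.9686]]
```

Refit: tilt 22.0°, centred to under 1 mm and in the corner, so the print is flush. Next is the scanner. Its nose points to world +x with yaw about −0.27. I'll grip it across its y faces, so I can tip it back 32° about its foot edge inside the pads.

```bash
python3 -m creep '{"translation":[[-10,-25,0],[-15,-40,0],[-15,-45,-20],[-15,-40,-40],[-13,-23,-40],[0,0,-20],[0,0,0],[0,0,0]],"spin":[0.137,0.137,0.137,0.137,0.137,0.137,0.137,0.136],"gripper":[1,1,1,1,1,1,1,1]}' 10
python3 - <<'E'
from meas import *
s=get_state(); print(np.array(s["eef_pos"]),np.array(s["ee_rot"]),np.array(s["q"]))
f=cams.grab_frame("wrist"); import pickle; pickle.dump(f,open("pics/w_s4.pkl","wb"))
I=f["img"].astype(int)
m=(I[:,:,0]>190)&(I[:,:,2]<90)&(I[:,:,0]-I[:,:,1]>60); print(m.sum(), proj(f,[.4955,.0377,.156]))
b,st=blob(m,proj(f,[.4955,.0377,.156])); print(st)
ys,xs=np.nonzero(b); P=np.array([onz(f,(x,y),0.156)[:2] for x,y in zip(xs,ys)])
r=cv2.minAreaRect(P.astype(np.float32)*1000); print(r)
for c in ("side","scene","wrist"):
  f=cams.grab_frame(c)
  for l in ("scanner","pad","lens"):
    for d in nets.pinpoint(c,l)[:1]: print(c,l,np.array(d["centre"]),round(d["confidence"],2))
E
```

```text
t: 22.55
eef_pos: [0.4979, 0.0439, 0.2531]
ee_rot: [3.14, 0.002, -0.266]
force: [0.1, 0.7, 0.1]
width: 0.0881
gripper_force: 0.0
[0.4979 0.0439 0.2531] [ 3.1397  0.0018 -0.2664] [ 0.4818  0.051  -0.3211  0.0002 -1.2013  0.8225]
1497 [329.6527 200.448 ]
[ 311  183   39   37 1399]
((494.8902587890625, 37.74861145019531), (27.969106674194336, 27.591968536376953), 74.64200592041016)
side scanner [0.497  0.0376 0.0065] 0.79
side pad [0.4901 0.0383 0.0038] 0.96
scene scanner [0.4908 0.0415 0.0025] 0.64
scene pad [0.4891 0.0388 0.001 ] 0.84
wrist scanner [0.4986 0.0367 0.005 ] 0.88
```

```bash
python3 -m creep '{"translation":[[-3,-6,-20],[0,0,-35],[0,0,-35],[0,0,-30],[0,0,-20],[0,0,-7],[0,0,0],[0,0,0]],"spin":[0,0,0,0,0,0,0,0],"gripper":[1,1,0.9,0.7,0.5,0.5,0.45,0.45]}' 4
python3 -m creep '{"translation":[[0,0,0],[0,0,0],[0,0,0],[0,0,0],[0,0,0],[0,0,0]],"spin":[0,0,0,0,0,0],"gripper":[0.3,0.3,0.3,0.3,0.3,0.3]}' 4
```

```text
t: 24.0
eef_pos: [0.4956, 0.0389, 0.1082]
ee_rot: [-3.141, -0.001, -0.271]
force: [0.6, 0.2, -0.2]
width: 0.0454
gripper_force: 0.0
t: 24.6
eef_pos: [0.4953, 0.0384, 0.1081]
ee_rot: [-3.142, -0.001, -0.271]
force: [0.3, -3.2, 7.0]
width: 0.0301
gripper_force: 4.0
```

```bash
cat > tilt.py <<'E'
from meas import *
s=get_state(); print(s["t"],np.array(s["eef_pos"]),s["gripper_force"],np.array(s["force"]))
yaw=s["ee_rot"][2]; ax=np.array([np.cos(yaw),np.sin(yaw),0]); g=np.array(s["eef_pos"])+[0,0,.0188]
# tilt from nets: scanner origin / lens relative to the grasp, seen from cameras
for c in ("side","scene"):
  f=cams.grab_frame(c); save(f,f"tilt_{c}_{s['t']:.2f}")
  for l in ("scanner","lens"):
    for d in nets.pinpoint(c,l)[:1]:
      v=np.array(d["centre"])-g; a=np.degrees(np.arctan2(v@ax,-v[2])); print(c,l,round(d["confidence"],2),"along,z mm",round(v@ax*1000,1),round(v[2]*1000,1),"tilt",round(a-(0 if l=="scanner" else np.degrees(np.arctan2(35.4,83.5))),1))
  I=f["img"].astype(int); m=(I[:,:,0]>150)&(I[:,:,2]<90)&(I[:,:,0]-I[:,:,1]>60)
  try: b,st=blob(m,proj(f,g)); cs=cv2.findContours(b,0,2)[0]; print(c,"grip blob",st,cv2.minAreaRect(max(cs,key=len)))
  except ValueError: print("no blob")
E
python3 -m creep '{"translation":[[-8.2,2.3,1.4],[-8.3,2.3,0.7],[-8.3,2.3,0.1],[-8.3,2.3,-0.5],[0,0,0]],"spin":[0,0,0,0,0],"gripper":[0.3,0.3,0.3,0.3,0.3]}' 3
python3 tilt.py
```

```text
t: 25.1
eef_pos: [0.4605, 0.0482, 0.109]
ee_rot: [-3.141, 0.0, -0.27]
force: [-0.4, 1.4, 0.5]
width: 0.03
gripper_force: 3.0
25.1 [0.4605 0.0482 0.109 ] 3.0002738535404205 [-0.4198  1.3532  0.5286]
side scanner 0.98 along,z mm 36.9 -114.7 tilt 17.8
side grip blob [318 203  13  14 116] ((323.70001220703125, 208.6000213623047), (9.838699340820312, 13.86362075805664), 26.56505012512207)
scene scanner 0.73 along,z mm 30.1 -119.1 tilt 14.2
scene grip blob [316 177   7  29  58] ((319.37841796875, 191.229736328125), (3.452378749847412, 28.276626586914062), 9.462321281433105)
```

```bash
python3 -m creep '{"translation":[[-8.2,2.3,-1.1],[-8.2,2.3,-1.7],[-8.0,2.2,-2.3],[-7.9,2.2,-2.9],[0,0,0]],"spin":[0,0,0,0,0],"gripper":[0.3,0.3,0.3,0.3,0.3]}' 3
python3 tilt.py
python3 -m creep '{"translation":[[0,0,0],[0,0,0],[0,0,0],[0,0,0]],"spin":[0,0,0,0],"gripper":[0.2,0.2,0.2,0.2]}' 50
```

```text
t: 25.9
eef_pos: [0.4278, 0.0568, 0.1005]
ee_rot: [3.141, 0.001, -0.27]
force: [0.6, -0.3, -0.6]
width: 0.0302
gripper_force: 3.0
25.9 [0.4278 0.0568 0.1005] 2.9975495114922523 [ 0.6161 -0.2678 -0.558 ]
side scanner 0.91 along,z mm 65.1 -101.9 tilt 32.6
side grip blob [321 208  15  10 103] ((328.0, 212.5), (9.0, 14.0), 90.0)
scene scanner 0.86 along,z mm 61.2 -104.3 tilt 30.4
scene lens 0.42 along,z mm 161.6 -87.7 tilt 38.5
scene grip blob [315 165  11  22 161] ((320.63079833984375, 175.453857421875), (10.294882774353027, 20.34169578552246), 7.125016689300537)
t: 26.6
eef_pos: [0.4294, 0.0567, 0.1009]
ee_rot: [3.141, 0.0, -0.271]
force: [0.3, -0.2, -0.6]
width: 0.0299
gripper_force: 50.0
```

```bash
python3 -m creep '{"translation":[[0,0,10],[0,0,20],[0,0,30],[10,16,20],[20,30,0],[20,35,0],[20,32,0],[10,18,0]],"spin":[0,0,0,0.08,0.1,0.1,0.1,0.093],"gripper":[0.2,0.2,0.2,0.2,0.2,0.2,0.2,0.2]}' 50
python3 -m creep '{"translation":[[0,0,-15],[0,0,-15],[0,0,-8],[0,0,0],[0,0,0]],"spin":[0,0,0,0,0],"gripper":[0.2,0.2,0.2,0.2,0.2]}' 50
python3 tilt.py
python3 snap.py w_s5 lens scanner label
python3 - <<'E'
from meas import *
a=cams.grab_frame("side"); b=cams.grab_frame("scene"); w=L("w_s5")
k=lambda im,s:cv2.resize(im,None,fx=s,fy=s,interpolation=cv2.INTER_CUBIC)
t=np.hstack([k(a["img"][150:300,210:343],3)[:450,:400],k(b["img"][140:290,290:423],3)[:450,:400]])
cv2.imwrite("pics/scan.png",t[:,:,::-1])
E
```

```text
t: 27.4
eef_pos: [0.5106, 0.1898, 0.1812]
ee_rot: [3.141, -0.0, 0.207]
force: [-0.4, -0.5, -2.1]
width: 0.03
gripper_force: 50.0
t: 27.9
eef_pos: [0.5096, 0.1877, 0.1435]
ee_rot: [3.141, -0.0, 0.202]
force: [0.1, 1.0, -1.8]
width: 0.0297
gripper_force: 50.0
27.9 [0.5096 0.1877 0.1435] 49.9967622756958 [ 0.0997  0.9582 -1.8298]
side scanner 0.89 along,z mm 64.9 -100.2 tilt 32.9
side lens 0.44 along,z mm -50.3 -158.5 tilt -40.6
side grip blob [280 227  18  13 134] ((288.0743103027344, 231.19593811035156), (11.043525695800781, 17.20465087890625), 35.53767776489258)
scene scanner 0.63 along,z mm 61.4 -105.3 tilt 30.2
scene lens 0.55 along,z mm 69.8 -50.2 tilt 31.3
scene grip blob [361 181  11  20 204] ((366.0, 190.5), (19.0, 10.0), 90.0)
28.25 [0.5095 0.1878 0.1434] [-3.1413 -0.0006  0.2022] q [ 0.7142  0.2137 -0.3956  0.     -0.9608  1.0587] cam [0.5761 0.2004 0.3023] axis [-0.2424 -0.049  -0.9689]
scanner [0.5742 0.2007 0.0573] 0.73 [320. 108.]
label [0.5732 0.2027 0.0608] 0.17 [317. 109.]
```

View pics/scan.png

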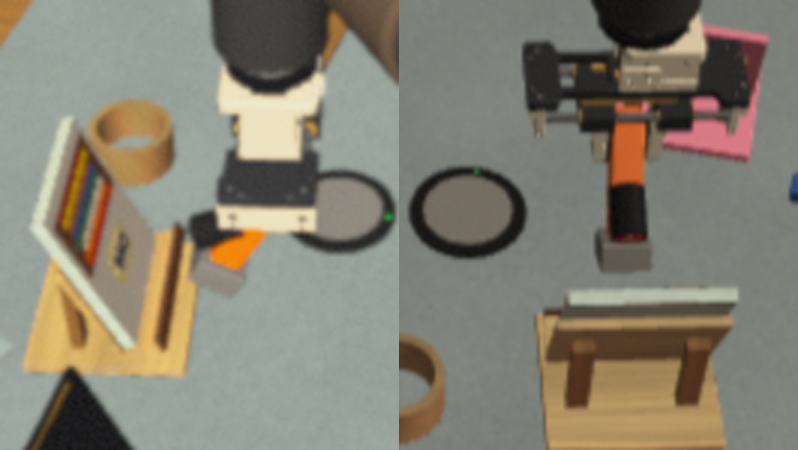

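The picture shows the tilted scanner (side crop px 215,230) facing the label (120,250), with clear space between them and the print still flush. Model and nets agree on 32° tilt and about 80 mm distance. Now I'll hold it there.

```bash
for i in 1 2 3; do python3 -m creep '{"translation":[[0,0,0],[0,0,0],[0,0,0],[0,0,0],[0,0,0],[0,0,0],[0,0,0],[0,0,0]],"spin":[0,0,0,0,0,0,0,0],"gripper":[0.2,0.2,0.2,0.2,0.2,0.2,0.2,0.2]}' 50 | head -3; done
python3 -m creep '{"translation":[[0,0,8],[0,0,15],[0,0,15],[-10,-18,0],[-20,-32,0],[-20,-35,0],[-20,-30,0],[-10,-16,0]],"spin":[0,0,0,-0.093,-0.1,-0.1,-0.1,-0.08],"gripper":[0.2,0.2,0.2,0.2,0.2,0.2,0.2,0.2]}' 50
python3 -m creep '{"translation":[[0,0,-10],[0,0,-20],[0,0,-20],[0,0,-15],[0,0,0]],"spin":[0,0,0,0,0],"gripper":[0.2,0.2,0.2,0.2,0.2]}' 50
python3 tilt.py
```

```text
t: 29.3
eef_pos: [0.5094, 0.1878, 0.1429]
ee_rot: [-3.142, -0.0, 0.202]
t: 30.1
eef_pos: [0.5094, 0.1878, 0.1429]
ee_rot: [-3.142, 0.0, 0.202]
t: 30.9
eef_pos: [0.5094, 0.1878, 0.1429]
ee_rot: [3.142, -0.0, 0.202]
t: 31.7
eef_pos: [0.4276, 0.0549, 0.1815]
ee_rot: [-3.141, 0.0, -0.276]
force: [0.4, -0.8, -2.0]
width: 0.0296
gripper_force: 50.0
t: 32.2
eef_pos: [0.4285, 0.0565, 0.1144]
ee_rot: [3.139, 0.002, -0.27]
force: [-0.8, -0.1, -0.3]
width: 0.0299
gripper_force: 50.0
32.2 [0.4285 0.0565 0.1144] 49.996638894081116 [-0.819  -0.0551 -0.3288]
side scanner 0.67 along,z mm 65.8 -100.8 tilt 33.1
side grip blob [321 204  15  11 103] ((327.7500305175781, 207.25003051757812), (9.899494171142578, 12.020814895629883), 45.0)
scene scanner 0.57 along,z mm 59.7 -105.1 tilt 29.6
scene grip blob [315 162  11  22 157] ((320.0, 172.5), (21.0, 10.0), 90.0)
```

```bash
python3 -m creep '{"translation":[[-3,0.5,-4],[-2,0.5,-4],[0,0,-3],[0,0,0]],"spin":[0,0,0,0],"gripper":[0.2,0.2,0.2,0.2]}' 50
python3 -m creep '{"translation":[[0,0,-1],[0,0,-1],[0,0,0]],"spin":[0,0,0],"gripper":[0.2,0.2,0.2]}' 50
python3 -m creep '{"translation":[[0,0,-1],[0,0,0]],"spin":[0,0],"gripper":[0.2,0.2]}' 50
```

```text
t: 32.9
eef_pos: [0.424, 0.0576, 0.1045]
ee_rot: [3.141, 0.001, -0.271]
force: [0.0, -0.0, -2.1]
width: 0.0302
gripper_force: 50.0
t: 33.2
eef_pos: [0.4244, 0.0578, 0.1028]
ee_rot: [3.141, 0.0, -0.271]
force: [-0.6, -0.6, -1.8]
width: 0.0297
gripper_force: 50.0
t: 33.4
eef_pos: [0.4244, 0.0578, 0.1018]
ee_rot: [3.141, 0.0, -0.271]
force: [-0.4, -0.3, -1.8]
width: 0.0297
gripper_force: 50.0
```

```bash
python3 -m creep '{"translation":[[0,0,-1],[0,0,0]],"spin":[0,0],"gripper":[0.2,0.2]}' 50
python3 -m creep '{"translation":[[0,0,-1],[0,0,0]],"spin":[0,0],"gripper":[0.2,0.2]}' 50
python3 -m creep '{"translation":[[0,0,0],[0,0,0],[0,0,0]],"spin":[0,0,0],"gripper":[0.3,0.3,0.3]}' 4
python3 -m creep '{"translation":[[7.9,-2.2,2.6],[8.0,-2.2,2.0],[8.2,-2.3,1.5],[8.2,-2.3,0.9],[0,0,0]],"spin":[0,0,0,0,0],"gripper":[0.3,0.3,0.3,0.3,0.3]}' 3
python3 tilt.py
```

```text
t: 33.6
eef_pos: [0.4245, 0.0578, 0.101]
ee_rot: [-3.142, -0.0, -0.271]
force: [-0.5, 0.5, -1.5]
width: 0.0298
gripper_force: 50.0
t: 33.8
eef_pos: [0.4246, 0.0579, 0.1007]
ee_rot: [-3.142, -0.0, -0.27]
force: [-3.2, 0.4, 9.2]
width: 0.03
gripper_force: 50.0
t: 34.1
eef_pos: [0.4248, 0.0579, 0.1006]
ee_rot: [-3.141, -0.001, -0.27]
force: [-2.8, 0.6, 6.4]
width: 0.03
gripper_force: 4.0
t: 34.6
eef_pos: [0.4583, 0.0487, 0.107]
ee_rot: [-3.141, -0.001, -0.272]
force: [1.2, 0.5, 1.8]
width: 0.0303
gripper_force: 3.0
34.6 [0.4583 0.0487 0.107 ] 2.9995419457554817 [1.2213 0.5279 1.8052]
side scanner 0.89 along,z mm 33.4 -114.4 tilt 16.3
side grip blob [319 204  13  14 117] ((324.8000183105469, 208.9000244140625), (10.28591251373291, 14.310833930969238), 26.56505012512207)
scene scanner 0.69 along,z mm 26.6 -116.6 tilt 12.8
scene grip blob [317 179   6  26  60] ((319.8924560546875, 191.66383361816406), (3.3299753665924072, 25.17928695678711), 6.709836483001709)
```

```bash
python3 -m creep '{"translation":[[8.3,-2.3,0.4],[8.3,-2.3,-0.2],[8.2,-2.3,-0.8],[7.5,-2.1,-1.2],[0,0,0]],"spin":[0,0,0,0,0],"gripper":[0.3,0.3,0.3,0.3,0.3]}' 3
python3 tilt.py
```

```text
t: 35.4
eef_pos: [0.4901, 0.0395, 0.1048]
ee_rot: [3.141, 0.0, -0.271]
force: [0.5, 1.2, -0.0]
width: 0.0301
gripper_force: 3.0
35.4 [0.4901 0.0395 0.1048] 2.9995864257216454 [ 0.491   1.215  -0.0238]
side scanner 0.57 along,z mm -1.1 -114.5 tilt -0.6
side grip blob [316 190  12  27 224] ((321.5, 203.0), (26.0, 11.0), 90.0)
scene scanner 0.63 along,z mm -6.2 -119.4 tilt -3.0
scene grip blob [315 192   5  16  36] ((317.2920227050781, 199.61947631835938), (3.5920259952545166, 15.033293724060059), 3.814074993133545)
```

```bash
python3 -m creep '{"translation":[[0,0,-1],[0,0,-1],[0,0,0],[0,0,0]],"spin":[0,0,0,0],"gripper":[0.3,0.3,0.3,0.3]}' 3
python3 -m creep '{"translation":[[0,0,0],[0,0,0],[0,0,0],[0,0,0],[0,0,0],[0,0,0],[0,0,0],[0,0,0]],"spin":[0,0,0,0,0,0,0,0],"gripper":[0.38,0.42,0.5,0.6,0.8,1,1,1]}' 3
python3 -m creep '{"translation":[[0,0,10],[0,0,20],[0,0,35],[0,0,40],[0,0,40],[-10,-10,30],[0,0,0],[0,0,0]],"spin":[0,0,0,0,0,0,0,0],"gripper":[1,1,1,1,1,1,1,1]}' 3
python3 snap.py w_end scanner pad print
python3 - <<'E'
from meas import *
f=L("w_end"); I=f["img"].astype(int)
m=(I[:,:,0]>190)&(I[:,:,2]<90)&(I[:,:,0]-I[:,:,1]>60)
b,st=blob(m,proj(f,[.49,.039,.156])); ys,xs=np.nonzero(b); P=np.array([onz(f,(x,y),0.156)[:2] for x,y in zip(xs,ys)])
print(st,cv2.minAreaRect(P.astype(np.float32)*1000))
for c in ("side","scene"):
  cams.grab_frame(c)
  for l in ("scanner","pad","print","label","lens","tape","ink_jar","eraser"):
    for d in nets.pinpoint(c,l)[:1]: print(c,l,np.array(d["centre"]),round(d["confidence"],2))
E
```

```text
t: 36.1
eef_pos: [0.4891, 0.0398, 0.1035]
ee_rot: [-3.141, -0.0, -0.271]
force: [-1.7, -1.4, 6.1]
width: 0.0299
gripper_force: 3.0
t: 36.9
eef_pos: [0.489, 0.0398, 0.1031]
ee_rot: [-3.142, -0.0, -0.271]
force: [-0.0, 0.2, 0.3]
width: 0.0784
gripper_force: 0.0
t: 37.7
eef_pos: [0.479, 0.0298, 0.2794]
ee_rot: [-3.14, -0.002, -0.271]
force: [-0.0, 0.2, -0.7]
width: 0.0871
gripper_force: 0.0
37.75 [0.4786 0.0297 0.2783] [-3.141  -0.0001 -0.2711] q [ 0.4732 -0.002  -0.3179 -0.0004 -1.2544  0.8267] cam [0.5442 0.0111 0.4383] axis [-0.2368  0.0679 -0.9692]
scanner [0.4907 0.0413 0.0059] 0.76 [310. 156.]
print [0.639  0.211  0.0301] 0.56 [120.  69.]
[ 289  167   35   34 1173] ((488.6980285644531, 39.953285217285156), (27.46503257751465, 27.1857852935791), 74.4363784790039)
side scanner [0.49   0.0391 0.005 ] 0.85
side pad [0.4868 0.0404 0.0031] 0.61
side print [0.6375 0.213  0.0252] 0.7
side label [0.6514 0.2186 0.0814] 0.58
side tape [0.725  0.0138 0.0028] 0.92
side ink_jar [ 0.4145 -0.3464 -0.0005] 0.73
side eraser [0.6411 0.2119 0.0247] 0.35
scene scanner [0.4823 0.044  0.0041] 0.66
scene pad [0.4874 0.0423 0.0028] 0.73
scene print [0.637  0.2141 0.0277] 0.68
scene tape [ 0.7226  0.0155 -0.0013] 0.66
scene ink_jar [ 0.4133 -0.3419 -0.0006] 0.77
scene eraser [0.3999 0.3833 0.0015] 0.51
```

Both items are placed: the scanner stands upright in the middle of the pad, the print is unchanged on the easel, and the gripper is clear. Handing in.

```bash
python3 -c "
from station import arm; print(arm.job_done())"
```

```text
the job is handed in; nothing more can be done
None
```

The job is handed in at about 38 s: the print leans flush in the middle of the easel, the barcode was scanned square-on from about 8 cm for over two seconds, the scanner stands upright on its pad, and the tape, ink jar and eraser are where they were.

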